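# Draw the dropped porcelain ring from behind the clay roller's guard

### The arm

A 6-joint arm with a two-finger parallel gripper is mounted at the origin on the work surface. World frame = base frame: x ahead of the robot, y to its left, z up, the work surface at z = 0. Lengths are in m, angles in degrees, forces in N, time in s.
With the tool pointing down it reaches from about 0.25 to 0.725 m from the base axis. Payload 9.7 kg.
Tool frame: the origin (TCP) lies at the very end of the fingers, on their centre line; the grasp point (between the pads) lies 19 mm behind it (bot.grip_point_offset is the distance from the TCP to the grasp point, in m); y points along the fingers, x is the direction in which the jaws open and shut, and the axes are right-handed (so a half turn about y gives the same grasp; the last joint's range is limited). The gripper opens to 85 mm and grips with 20 to 120 N. Pads are 22 mm wide; open, the fingers measure 114 mm over their backs; the gripper's body (76 mm by 85 mm) begins 54 mm behind the grasp point. The pads swing forward as they close: fully open they stand 13 mm farther back than shut.
Start: joints at [65.088, 4.979, 10.078, 95.1, 0, 90], TCP at [0.232, 0.499, 0.231] pointing down, gripper open.
Joint ranges: [-179.16, 179.16], [-48.56, 103.87], [-65.8, 70.77], [-126.05, 130.52], [-82.76, 87.17], [-180, 180]. Speed limits (degrees/s): [127.2, 127.2, 147.25, 180, 180, 180].

### API

Orientations are given as [roll, pitch, yaw] about the fixed x, y, z axes, in that order (R = Rz(yaw) Ry(pitch) Rx(roll)).
In Python, from workcell import bot gives the robot as it stands.
- The arm moves only by the shell command python3 -m inch 'ROWS' [FORCE]. ROWS is JSON, a list of rows, each a list of 3 entries, a list of its own where there are three numbers: the shift along the tool's x, y, z in mm, then the turn, a rotation vector about the tool's x, y, z in rad, then the finger opening in mm, from 0 to 85.4. In form: [[[x, y, z], [ax, ay, az], grip], ...]. A call has 1 to 20 rows; each row is the pose to reach, as a shift and turn from the pose measured when the call began, along the tool's axes at that moment; what a row does not reach only later rows make up. A row lasts 1/10 s, in which the tool goes at most 50 mm and 8.59 degrees, less where a joint would pass 70% of its speed; a pose out of reach is approached as far as the arm can. A call with a gripper value outside its range is refused whole. The fingers move at their own pace and stop on an object; FORCE is the grip in N (left out, the last holds). Time passes only in rows, so rows that repeat a pose let the fingers close. It gives the time, the measured TCP pose, the force and the opening at its end, in the units of the state.
- bot.get_obs(): the state, without advancing time (a new reading comes with each control period).
- bot.camera(name): name is "side" or "top"; returns a dict with "frame" (480x640x3 uint8, red, green, blue), "mtx" (3x3 intrinsics, pixels), "k1" (the pictures are not rectified: a ray, as slopes to the right and down, at radius r is drawn at 1 + k1 r^2 times it, then the intrinsics apply), "origin" and "orientation" of the camera in the world. Camera axes: x right, y down, z forward; pixel columns grow to the right and rows downward; lengths in m; the calibration is good to about 2 mm. A picture is of the moment at which its call begins. There is no depth.
- bot.job_done(): hands the job in, once; it reports no verdict.
Trained networks look in a picture, given as the dict that the camera call returned (one of the last four; its "shot" number tells which), for a name from the list of things; names that differ only in an ending like _2 or _b are one class to them, and where a whole thing is asked for, a point or a joint stands for the part that bears it (a point fixed in the world has none). Each returns a list of dicts, best first, with "confidence" (0 to 1); they miss things now and then, are a little off and sometimes report something else, mostly with a low value. They report only what shows in the picture. A call takes as long as a camera call. They do not tell look-alikes from the thing itself.
- bot.search_frame(picture, name): "box" ([left, top, right, bottom] in pixels, round what is visible of it).
- bot.cut_out(picture, name): "region" (480x640 bool, what is visible of it) and "box" ([left, top, right, bottom] in pixels, round what is visible of it).
The state is a dict: "time": time; "q": joint angles; "qd": joint speeds; "joint_efforts": joint torques, N m; "ee_pos": TCP position; "tcp_rot": TCP orientation; "wrist_force": force on the tool from outside, world axes, zero at the start; "torque": the same for the moment, N m; "opening": finger opening in m.
Only numpy, scipy, OpenCV 4.12 (cv2) and the standard library are available. Lean on these libraries where they do the work, as an engineer would, in place of code of your own. Each camera call takes 0.05 s, during which the arm holds its last target. There are 200 camera calls.

### The job

A porcelain ring has dropped under the wire guard of the clay roller. Take the hooked rod from its rest, put its tip into the ring and draw the ring gently along the tray, out of the open end, until you feel it come up against the stop strip; hold it there for a second with a light pull of about 5 N (porcelain chips: never over 8 N on the ring, and do not knock tray or guard), then lay the rod back in its rest the way it lay. Move the ring only with the rod, and leave the small wedge and cone under the guard and the glass jar where they stand.

Things in the scene. Friction and masses are not known exactly. Their poses are not given: they have to be found in the camera images.
- hook: hooked rod: square wooden handle 124 mm long, 16 x 16 mm, then a steel rod 8 mm thick whose far end is bent straight down. Origin: centre of the handle, on the rod's axis; x along the rod to the bent end, z up. 0.18 kg, balances 20 mm ahead of the origin. In the rest the handle is bare for 80 mm about the origin, to be pinched across its 16 mm
- hook_tip (a point): lowest point of the rod's bent-down end, 8 mm thick and round-ended: 210 mm ahead of the hook's origin and 49 mm below it; same axes as the hook
- rest: fixed wooden rest; origin under its centre, on the table, x along the rod. Two uprights 10 mm thick at x = +-47 mm, each with an open-topped notch 30 mm wide, 12 mm deep, floor 62 mm above the table. The rod lies with its handle in both notches, its origin about over the rest's and 70 mm up, bent end towards +x, hanging down
- ring: white porcelain ring lying flat on the tray under the guard: outside diameter 58 mm, hole 34 mm, 12 mm high, about 0.06 kg. Origin: centre of its underside
- tray: fixed steel tray of the clay roller with guard and drive. Origin: on the table, middle of the guard's open end; x points in under the guard (the ring is drawn towards -x). Floor 4 mm above the table from x = -100 to 158 mm, rims 14 mm high at y = +-83 mm. A stop strip lies across the uncovered end. See tray_mouth and strip_zone
- tray_mouth (a point): on the tray floor in the middle of the guard's open end, axes of the tray. The guard covers x = 0 to 200 mm: wire sides at y = +-83 mm, wire roof with 98 mm clear above the table (top 106 mm), rollers and a closed housing 170 mm high and more from x = 158 mm on. It is open only at x = 0
- strip_zone (a point): on the tray, at x = -75 mm: middle of the zone where the stop strip may be clamped (150 mm long, 10 mm thick, top 19 mm above the table). Its face towards the guard is within 8 mm of this point along x, but is not measured: feel for it. It does not give. With the ring against it, the ring's origin is 29 mm further in than the face
- wedge: wooden wedge block 32 x 16 x 10 mm on the tray beside the ring; origin under its centre; to be left alone
- cone: ceramic cone 18 mm across, 24 mm high, standing on the tray on the ring's other side; origin under its centre; to be left alone
- jar: glass jar 64 mm across, 100 mm high, on the table; origin under its centre; to be left alone
Things that resemble listed ones, but are neither listed nor needed, are in the scene too. Leave any blue or turquoise look-alike of the rest alone. Of the things that look like the ring, the smallest one is meant.

How it is judged (in metres and radians):
On the way, in this order (a step that is already met when the one before it is completed fails the run):
1. the rod's tip is down inside the ring's hole, under the guard (horizontal distance between hook_tip and ring below 0.015 m and z of hook_tip in the frame of ring below 0.01 m and x of ring in the frame of tray above 0.03 m), for 0.1 s.
2. the ring, hooked by the rod, is held with a light pull (over 2.5 N) against the stop strip (x of ring in the frame of tray below -0.03 m and horizontal distance between hook_tip and ring below 0.017 m and contact force between hook and ring above 2.5 N and contact force between ring and tray above 2.5 N), for 0.5 s.
At the end, for the whole second after the job is handed in: the ring lies flat and still on the uncovered end of the tray at the stop strip (its centre 30 to 62 mm outside the guard's open end), and the rod lies still in both notches of its rest, within 30 mm of its middle along its length, bent end at the same end as before and hanging down (x of ring in the frame of tray between -0.062 and -0.03 m and z of ring in the frame of tray below 0.008 m and angle between ring's own z axis and vertical below 0.1 rad and linear speed of each of ring, hook below 0.01 m/s and x of hook in the frame of rest between -0.03 and 0.03 m and horizontal distance between hook and rest below 0.032 m and z of hook in the frame of rest between 0.066 and 0.074 m and x of hook_tip in the frame of rest above 0.15 m and z of hook_tip in the frame of rest below 0.035 m); the robot touches nothing.
It fails at once if the rod presses or pulls hard on the ring (contact forces together over 11 N) (contact force between hook and ring above 11 N).
It fails at once if the rod presses on tray or guard with more than 15 N (contact force between hook and tray above 15 N).
It fails at once if the robot itself touches the ring (contact force between any of the fingers, the arm and ring above 0.3 N).
It fails at once if the robot itself bumps the tray or guard (over 10 N) (contact force between any of the fingers, the arm and tray above 10 N).
It fails at once if the wedge, the cone or the jar is shifted by more than 20 mm (distance of any of wedge, cone, jar from where it was at the start of the episode above 0.02 m).
It also fails if it takes over 64 s, if anything falls off the work surface, if the arm or the gripper's body presses on something with over 40 N, if the wrist force passes 120 N, or if a joint passes its speed limit or range.

## Working session

There is one attempt and no reset: what is moved stays moved. The work goes in short steps, Python scripts to look and compute and a shell command to move; the robot and the scene stay as the last step left them, time stands still between calls to the robot, and variables do not carry over. Pictures are saved under pics/ and viewed, about 8 in all and at most 12, crops included, and the job is handed in when it is done.

```bash
mkdir -p pics; ls
cat > h.py <<'E'
import numpy as np, cv2
from workcell import bot
from scipy.spatial.transform import Rotation as R
def camR(c):
    o=np.array(c["orientation"],float)
    return o if o.shape==(3,3) else R.from_euler('xyz',o,degrees=True).as_matrix()
def ray(c,u,v):
    m=np.array(c["mtx"]);k=c["k1"]
    d=np.array([(u-m[0,2])/m[0,0],(v-m[1,2])/m[1,1]]);s=d.copy()
    for _ in range(30): s=d/(1+k*(s@s))
    r=camR(c)@np.array([s[0],s[1],1]); return np.array(c["origin"]),r
def atz(c,u,v,z):
    o,r=ray(c,u,v); return o+r*(z-o[2])/r[2]
def proj(c,p):
    q=camR(c).T@(np.array(p)-np.array(c["origin"])); s=q[:2]/q[2]
    s=s*(1+c["k1"]*(s@s)); m=np.array(c["mtx"])
    return np.array([m[0,0]*s[0]+m[0,2],m[1,1]*s[1]+m[1,2]])
def save(c,n): cv2.imwrite(f"pics/{n}.png",c["frame"][...,::-1])
E
python3 - <<'E'
from h import *
np.set_printoptions(precision=4,suppress=True)
print(bot.get_obs())
for n in("top","side"):
    c=bot.camera(n);save(c,n+"0");print(n,c["mtx"],c["k1"],c["origin"],c["orientation"])
    for k in("hook","rest","ring","tray","wedge","cone","jar"):
        for d in bot.search_frame(c,k): print(k,np.round(d["box"]),round(d["confidence"],2))
E
```

```text
pics
{'time': 0.0, 'q': array([65.0879,  5.0102, 10.0324, 95.1013, -0.0002, 90.0013]), 'qd': array([-0.0398, -0.0579, -0.0465, -0.0031,  0.0385,  0.0728]), 'joint_efforts': array([  0.0006, -52.039 ,  46.4797,   0.0162,  -0.    ,  -0.    ]), 'ee_pos': array([0.2316, 0.4986, 0.2306]), 'tcp_rot': array([-90.0002,   0.0791,  65.0866]), 'wrist_force': array([-0.4957,  0.3691, -0.4853]), 'torque': array([0.0018, 0.0078, 0.0691]), 'opening': 0.08555344826630845}
top [[533.9024   0.     332.5755]
 [  0.     533.9024 240.8119]
 [  0.       0.       1.    ]] 0.026228045280504913 [ 0.3871 -0.1198  1.1835] [-173.7301    0.529   -90.2527]
hook [260. 255. 390. 278.] 0.68
rest [341. 310. 406. 351.] 0.89
rest [424. 323. 489. 362.] 0.77
rest [332. 245. 389. 282.] 0.61
ring [209. 256. 246. 291.] 0.9
ring [361. 183. 396. 218.] 0.77
ring [224. 171. 240. 199.] 0.66
ring [260. 254. 388. 280.] 0.33
tray [ 82. 133. 321. 245.] 0.78
wedge [241. 154. 252. 160.] 0.55
jar [458. 210. 497. 246.] 0.58
side [[558.3107   0.     325.4979]
 [  0.     558.3107 247.6517]
 [  0.       0.       1.    ]] -0.11571005142666523 [1.0551 0.5412 0.7023] [-126.7985   -0.5522  139.6418]
hook [294. 211. 405. 292.] 0.75
rest [328. 181. 392. 236.] 0.98
rest [284. 210. 349. 271.] 0.74
rest [289. 152. 345. 201.] 0.61
ring [228. 249. 272. 283.] 0.91
ring [293. 212. 408. 294.] 0.71
ring [334. 363. 366. 394.] 0.64
ring [410. 300. 441. 341.] 0.56
tray [229. 276. 537. 480.] 0.83
wedge [292. 374. 303. 391.] 0.77
cone [382. 359. 389. 365.] 0.46
jar [206. 169. 233. 220.] 0.56
```

View pics/top0.png

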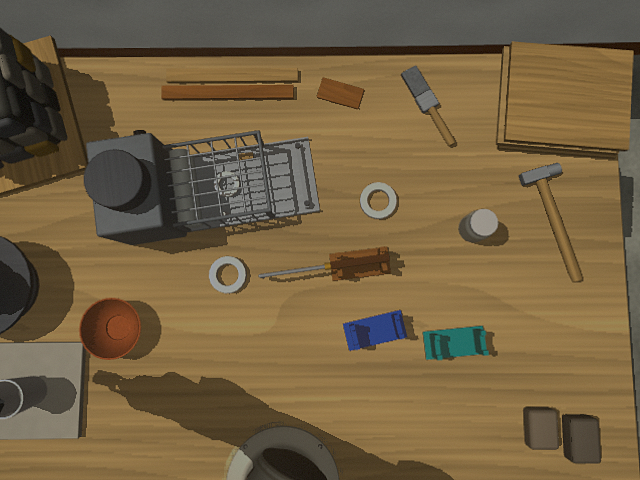

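View pics/side0.png

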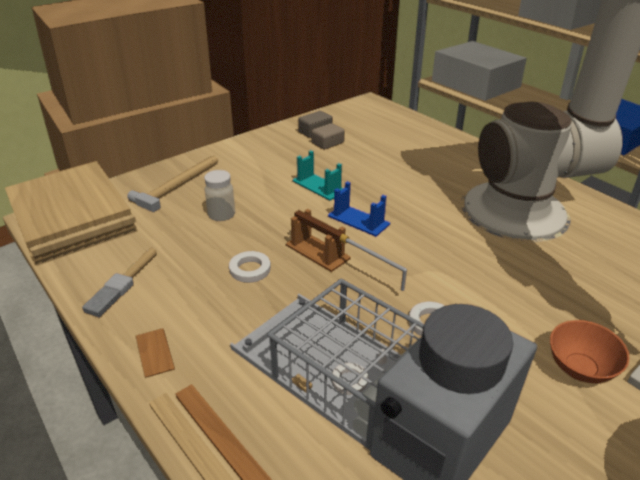

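Top view: real rest (brown) with rod, handle around (360,263), bent end at (262,276); tray/guard with open end to the right (~265), strip near (300,175); ring at (230,183), wedge (246,157). Other two rings are larger, outside. Now zoom in.

Run:
```python
from h import *
np.set_printoptions(precision=4,suppress=True)
c=bot.camera("top");f=c["frame"][...,::-1]
a=cv2.resize(f[120:250,150:330],None,fx=4.4,fy=4.4,interpolation=cv2.INTER_CUBIC);cv2.imwrite("pics/a.png",a)
s=bot.camera("side");g=s["frame"][...,::-1]
b=cv2.resize(g[190:310,270:430],None,fx=5,fy=5,interpolation=cv2.INTER_CUBIC)
b2=cv2.resize(f[235:295,250:410],None,fx=5,fy=5,interpolation=cv2.INTER_CUBIC)
cv2.imwrite("pics/b.png",np.vstack([cv2.resize(b,(500,375)),cv2.resize(b2,(500,188))]))
for n,p in dict(ring=(230,184),tip=(262,276),handle=(360,263)).items(): print(n,atz(c,*p,0.01),atz(c,*p,0.07))
```

```text
ring [0.6453 0.1195 0.01  ] [0.6321 0.1073 0.07  ]
tip [0.4392 0.0458 0.01  ] [0.4365 0.0374 0.07  ]
handle [ 0.4667 -0.1697  0.01  ] [ 0.4626 -0.1671  0.07  ]
```

View pics/a.png

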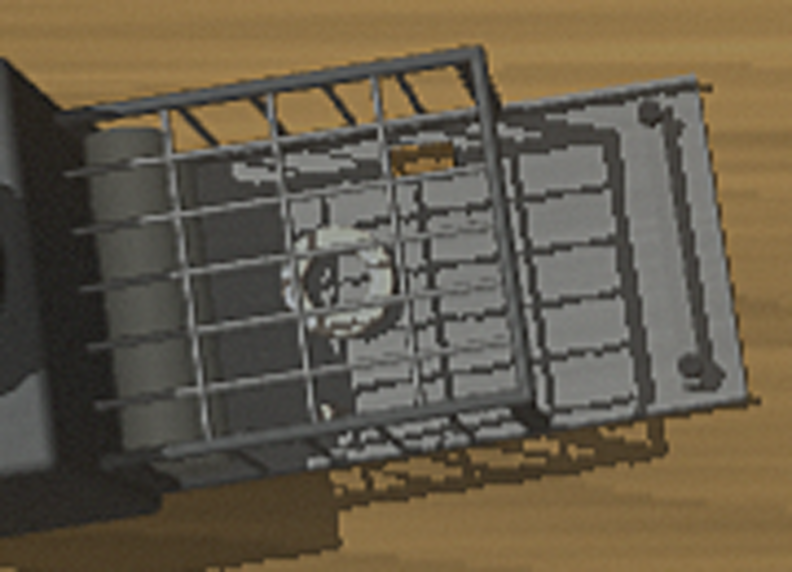

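View pics/b.png

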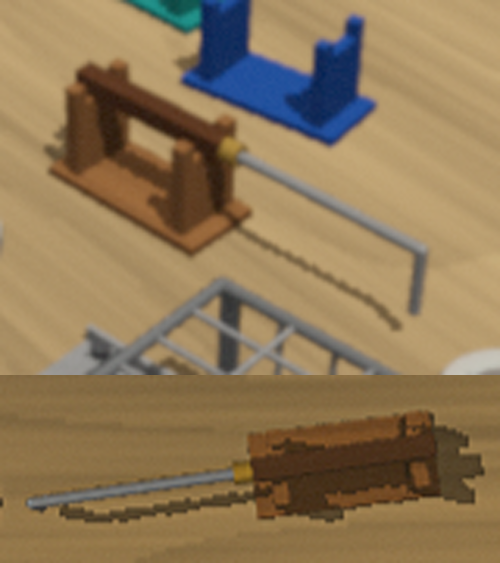

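Crop a: ring centre about px (227.3,184.3), tray end corners (310.9,140)/(321.6,211.1), guard mouth top corners (258.6,131.8)/(271.6,210.2). Crop b: rod end (260.2,276), handle rear (389.8,255.8).

```bash
cat > m.py <<'E'
from h import *
np.set_printoptions(precision=4,suppress=True)
E
python3 - <<'E'
from m import *
c=bot.camera("top");s=bot.camera("side")
ring=atz(c,227.3,184.3,.010)
e1=atz(c,310.9,140,.014);e2=atz(c,321.6,211.1,.014)
g1=atz(c,258.6,131.8,.104);g2=atz(c,271.6,210.2,.104)
print("ring",ring,"ends",e1,e2,np.linalg.norm(e1-e2)," guard",g1,g2,np.linalg.norm(g1-g2))
me=(e1+e2)/2;mg=(g1+g2)/2
print("mid",me,mg,np.linalg.norm((mg-me)[:2]),"dir",np.degrees(np.arctan2(*(mg-me)[1::-1])),[np.degrees(np.arctan2(*(a-b)[1::-1]))+90 for a,b in((e1,e2),(g1,g2))])
end=atz(c,260.2,276,.07);rear=atz(c,389.8,255.8,.077);fr=atz(c,327.8,265.7,.074)
print("hook end",end,"rear",rear,"front",fr,np.linalg.norm(end-rear),"yaw",np.degrees(np.arctan2(*(end-rear)[1::-1])))
d=(end-rear)[:2];d/=np.linalg.norm(d);print("origin",rear[:2]+d*.062,end[:2]-d*.214,"rot",d)
for k in("ring","hook","rest","wedge","cone","jar"):
  for n,cc in(("t",c),("s",s)):
    for r in bot.cut_out(cc,k)[:4]:
      v,u=np.nonzero(r["region"]);b=r["box"]
      print(k,n,round(r["confidence"],2),np.round(b,1),"ctr z.01",atz(cc,(b[0]+b[2])/2,(b[1]+b[3])/2,.010)[:2])
# side consistency
for n,p in dict(end=end,rear=rear,ring=ring,g1=g1,g2=g2).items(): print(n,proj(s,p))
E
```

```text
ring [0.6446 0.1255 0.01  ] ends [ 0.744  -0.0619  0.014 ] [ 0.5821 -0.0856  0.014 ] 0.16367023024271415  guard [0.7347 0.0425 0.104 ] [0.5695 0.0142 0.104 ] 0.16760498508423236
mid [ 0.6631 -0.0737  0.014 ] [0.6521 0.0284 0.104 ] 0.10265329842247967 dir 96.10557328944222 [np.float64(98.32525618883972), np.float64(99.7058266738699)]
hook end [0.4365 0.0411 0.07  ] rear [ 0.4768 -0.2288  0.077 ] front [ 0.457 -0.1    0.074] 0.2729947932432649 yaw 98.48304579834331
origin [ 0.4676 -0.1675] [ 0.4681 -0.1706] rot [-0.1475  0.9891]
ring t 0.87 [213.4 257.2 244.5 291.3] ctr z.01 [0.4434 0.1185]
ring t 0.7 [360.2 186.4 392.7 216.5] ctr z.01 [ 0.6038 -0.2077]
ring t 0.59 [217.6 169.4 240.9 197.7] ctr z.01 [0.6463 0.1212]
ring s 0.87 [334.4 363.5 368.6 391.5] ctr z.01 [0.6418 0.1289]
ring s 0.86 [229.2 251.7 270.7 282.2] ctr z.01 [ 0.6072 -0.2065]
ring s 0.83 [411.5 302.6 442.6 335.2] ctr z.01 [0.4486 0.1171]
hook t 0.87 [260.9 254.9 390.8 278.6] ctr z.01 [ 0.4588 -0.0945]
hook s 0.73 [293.4 211.1 406.  291. ] ctr z.01 [ 0.4199 -0.1191]
rest t 0.93 [341.5 309.  407.8 350.9] ctr z.01 [ 0.3212 -0.1999]
rest t 0.84 [331.3 246.3 392.6 282.7] ctr z.01 [ 0.4633 -0.1739]
rest t 0.59 [424.5 324.7 490.2 360.8] ctr z.01 [ 0.2935 -0.3777]
rest s 0.92 [286.7 210.2 350.9 268.4] ctr z.01 [ 0.4425 -0.1912]
rest s 0.79 [290.2 152.5 343.5 203.3] ctr z.01 [ 0.2795 -0.3944]
rest s 0.78 [327.2 181.2 389.8 233. ] ctr z.01 [ 0.2916 -0.2299]
wedge t 0.57 [238.6 154.1 251.9 156.8] ctr z.01 [0.7105 0.0862]
wedge s 0.71 [292.3 374.2 309.  392.3] ctr z.01 [0.711  0.0863]
jar t 0.7 [458.1 208.9 498.  245.3] ctr z.01 [ 0.5448 -0.4309]
jar t 0.64 [ 82.2 131.5 320.5 246.9] ctr z.01 [0.6338 0.1834]
jar s 0.69 [205.4 168.4 235.5 221.8] ctr z.01 [ 0.508  -0.4775]
end [403.8386 269.3754]
rear [294.305  210.8027]
ring [348.7507 377.1247]
g1 [268.7148 332.6205]
g2 [339.2826 277.8374]
```

```bash
python3 -m inch '[[[-493,95,-487],[0,0.988,0],85],[[-493,95,-487],[0,0.988,0],85],[[-493,95,-487],[0,0.988,0],85],[[-493,95,-487],[0,0.988,0],85],[[-493,95,-487],[0,0.988,0],85],[[-493,95,-487],[0,0.988,0],85],[[-493,95,-487],[0,0.988,0],85],[[-493,95,-487],[0,0.988,0],85],[[-493,95,-487],[0,0.988,0],85],[[-493,95,-487],[0,0.988,0],85],[[-493,95,-487],[0,0.988,0],85],[[-493,95,-487],[0,0.988,0],85],[[-493,95,-487],[0,0.988,0],85],[[-493,95,-487],[0,0.988,0],85],[[-493,95,-487],[0,0.988,0],85],[[-493,95,-487],[0,0.988,0],85],[[-493,95,-487],[0,0.988,0],85],[[-493,95,-487],[0,0.988,0],85]]' 30
```

```text
time: 3.4
ee_pos: [0.4657, -0.1523, 0.1368]
tcp_rot: [-90.0, -0.0, 8.6]
wrist_force: [0.6, 1.1, -0.3]
opening: 0.0848
```

```bash
python3 -m inch '[[[0,45,0],[0,0,0],85],[[0,75,0],[0,0,0],70],[[0,86,0],[0,0,0],50],[[0,86,0],[0,0,0],35],[[0,86,0],[0,0,0],28],[[0,86,0],[0,0,0],20],[[0,86,0],[0,0,0],10],[[0,86,0],[0,0,0],8],[[0,86,0],[0,0,0],8],[[0,86,0],[0,0,0],8],[[0,86,0],[0,0,0],8]]' 30
python3 - <<'E'
from m import *
c=bot.camera("side");f=c["frame"][...,::-1]
a=cv2.resize(f[120:320,230:450],None,fx=3,fy=3,interpolation=cv2.INTER_CUBIC);cv2.imwrite("pics/c.png",a)
E
```

```text
time: 4.5
ee_pos: [0.4666, -0.1526, 0.0526]
tcp_rot: [-90.1, -0.2, 8.6]
wrist_force: [-1.6, 1.7, 6.3]
opening: 0.0154
```

View pics/c.png

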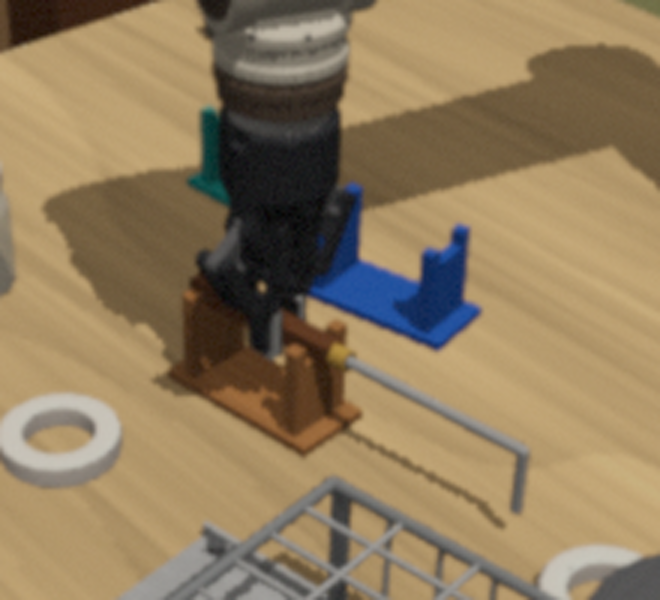

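```bash
python3 -m inch '[[[0,0,0],[0,0,0],8],[[0,0,0],[0,0,0],8],[[0,-15,0],[0,0,0],8],[[0,-40,0],[0,0,0],8],[[0,-70,0],[0,0,0],8],[[0,-100,-20],[0,0,0],8],[[0,-105,-50],[0,0,0],8],[[30,-105,-76],[0,0.05,0],8],[[65,-105,-76],[0,0.1,0],8],[[100,-105,-76],[0,0.15,0],8],[[140,-105,-76],[0,0.2,0],8],[[175,-105,-76],[0,0.22,0],8],[[175,-105,-76],[0,0.22,0],8],[[175,-105,-76],[0,0.22,0],8]]' 100
python3 - <<'E'
from m import *
c=bot.camera("top");f=c["frame"][...,::-1];s=bot.camera("side");g=s["frame"][...,::-1]
a=cv2.resize(f[110:260,180:340],None,fx=4,fy=4,interpolation=cv2.INTER_CUBIC)
b=cv2.resize(g[190:430,200:420],None,fx=2.5,fy=2.5,interpolation=cv2.INTER_CUBIC)
k=np.zeros((600,390,3),np.uint8); 
cv2.imwrite("pics/d.png",np.hstack([cv2.resize(a,(400,375)),cv2.resize(b,(344,375))]))
print(bot.get_obs()["wrist_force"])
E
```

```text
time: 5.95
ee_pos: [0.6509, -0.2013, 0.1579]
tcp_rot: [-90.0, -0.1, -4.0]
wrist_force: [-0.7, 1.4, -1.3]
opening: 0.0142
[-0.9897 -0.8411 -1.2769]
```

View pics/d.png

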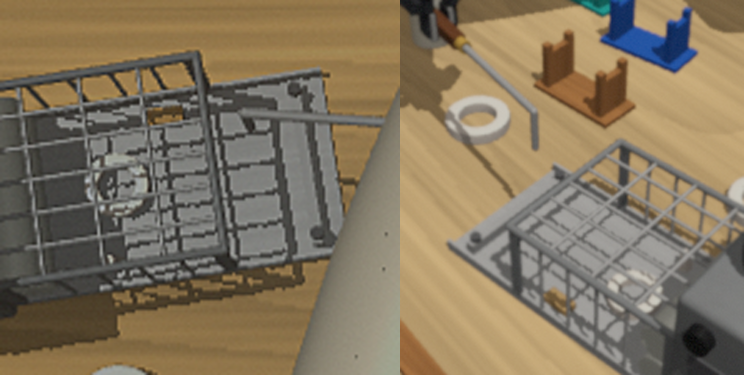

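Top: bend at px (277.2,155.2); side: tip bottom at (287,284.7), rod level. Compute tip and refine the ring/guard positions.

Run:
```python
from m import *
c=bot.camera("top");s=bot.camera("side")
print("bend top",atz(c,277.2,155.2,.1755)," tip side",atz(s,287,284.7,.1265))
p=np.array([.6509,-.2013])+.1919*np.array([np.cos(np.radians(86)),np.sin(np.radians(86))]);print("pred tip",p)
print(proj(c,[*p,.1755]),proj(s,[*p,.1265]))
# ring from both views, crop d
for u,v in((227.3,184.3),(180+120/2.5,110+184/2.5)): print("ring t",atz(c,u,v,.010))
print("ring s",atz(s,400-200+235/1.5636-0*0,190+293/1.5636,.010))
print("guard corners t",[atz(c,180+x/2.5,110+y/2.5,.104) for x,y in((196,54),(228,252))])
print("guard corners s",[atz(s,200+x/1.5636,190+y/1.5636,.104) for x,y in((115,231),(222,144))])
print("tray s end corners",[atz(s,200+x/1.5636,190+y/1.5636,.014) for x,y in((50,243),(157,165))])
for r in bot.cut_out(s,"ring")+bot.cut_out(c,"ring"): print(r["confidence"],r["box"])
```

```text
bend top [ 0.665  -0.0047  0.1755]  tip side [ 0.6627 -0.0061  0.1265]
pred tip [ 0.6643 -0.0099]
[279.8797 155.5549] [284.7303 283.9273]
ring t [0.6446 0.1255 0.01  ]
ring t [0.6462 0.124  0.01  ]
ring s [0.6431 0.1275 0.01  ]
guard corners t [array([0.7352, 0.0429, 0.104 ]), array([0.5683, 0.015 , 0.104 ])]
guard corners s [array([0.7354, 0.0556, 0.104 ]), array([0.5734, 0.0253, 0.104 ])]
tray s end corners [array([ 0.7516, -0.0474,  0.014 ]), array([ 0.5855, -0.0727,  0.014 ])]
0.95 [227.7, 248.8, 270.5, 282.4]
0.88 [411.7, 301.5, 436.4, 334.5]
0.75 [331.9, 362.3, 369.0, 392.8]
0.67 [214.3, 169.2, 239.6, 198.8]
0.65 [209.3, 255.7, 247.4, 291.8]
```

```bash
python3 -m inch '[[[0,30,0],[0,0,0],8],[[0,65,0],[0,0,0],8],[[0,90,0],[0,0,0],8],[[0,96,0],[0,0,0],8],[[0,96,0],[0,0,0],8],[[-3,96,15],[0,0,0],8],[[-8,96,40],[0,0,0],8],[[-14,96,65],[0,0,0],8],[[-19,96,90],[0,0,0],8],[[-24,96,112],[0,0,0],8],[[-27,96,126],[0,0,0],8],[[-28,96,131],[0,0,0],8],[[-28,96,131],[0,0,0],8],[[-28,96,131],[0,0,0],8]]'
python3 - <<'E'
from m import *
c=bot.camera("top");f=c["frame"][...,::-1];s=bot.camera("side");g=s["frame"][...,::-1]
a=cv2.resize(f[150:225,190:280],None,fx=4.4,fy=4.4,interpolation=cv2.INTER_CUBIC)
b=cv2.resize(g[325:405,310:400],None,fx=4.4,fy=4.4,interpolation=cv2.INTER_CUBIC)
cv2.imwrite("pics/e.png",np.hstack([a[:330],b[:330]]))
E
```

```text
time: 7.65
ee_pos: [0.6321, -0.0699, 0.0635]
tcp_rot: [-90.1, -0.3, -4.1]
wrist_force: [0.5, -0.3, -1.1]
opening: 0.0139
```

View pics/e.png

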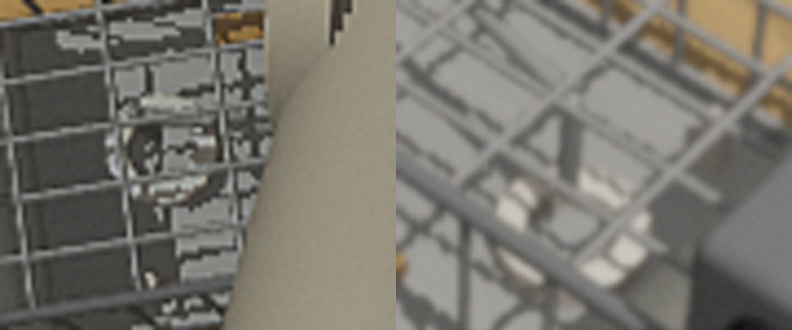

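Side: tip bottom at px (349.5,365.5), ring centre about (350,377.5); top: ring centre ~(228,184).

Run:
```python
from m import *
c=bot.camera("top");s=bot.camera("side")
z=.0635-.0316
print("tip",atz(s,349.5,365.5,z),"ring s",atz(s,350,377.7,.010),"ring t",atz(c,228.2,184.1,.010))
for r in bot.cut_out(s,"ring")+bot.cut_out(c,"ring"): print(r["confidence"],r["box"])
for p in((.645,.1257,z),(.645,.1257,.08),(.645,.122,.08)): print(proj(s,p),proj(c,p))
```

```text
tip [0.6409 0.122  0.0319] ring s [0.6439 0.1277 0.01  ] ring t [0.6451 0.1235 0.01  ]
0.83 [410.8, 301.7, 441.3, 335.5]
0.82 [227.4, 253.0, 263.0, 283.3]
0.66 [332.6, 364.2, 365.8, 395.7]
0.6 [205.8, 169.7, 235.7, 219.1]
0.33 [256.6, 254.6, 351.0, 366.5]
0.83 [362.9, 185.4, 395.6, 216.6]
0.77 [211.7, 257.0, 231.7, 291.6]
0.7 [215.7, 167.7, 238.8, 196.0]
0.18 [240.2, 154.8, 247.9, 158.3]
[349.1592 368.156 ] [225.1784 182.0018]
[350.3216 346.9864] [220.3953 177.0061]
[348.6749 345.606 ] [222.1512 176.9971]
```

```bash
python3 -m inch '[[[0,5,3],[0,0,0],8],[[0,10,3],[0,0,0],8],[[0,14,3],[0,0,0],8],[[0,17,3],[0,0,0],8],[[0,19,3],[0,0,0],8],[[0,21,3],[0,0,0],8],[[0,22,3],[0,0,0],8],[[0,22,3],[0,0,0],8],[[0,22,3],[0,0,0],8],[[0,22,3],[0,0,0],8]]'
python3 - <<'E'
from m import *
for i in range(4):
  c=bot.camera("side"); print(bot.get_obs()["wrist_force"])
E
```

```text
time: 8.95
ee_pos: [0.6323, -0.0669, 0.0411]
tcp_rot: [-90.0, -0.3, -4.1]
wrist_force: [-0.7, 0.8, -1.8]
opening: 0.0142
[-0.3984 -0.114  -1.3232]
[ 0.3286  0.2032 -1.7158]
[-0.6982  0.0668 -2.1788]
[ 0.3086  0.0854 -1.6483]
```

```bash
python3 -m inch '[[[0.7,0,-3],[0,0,0],8],[[1.4,0,-6],[0,0,0],8],[[2,0,-9],[0,0,0],8],[[2.5,0,-11],[0,0,0],8],[[3,0,-13],[0,0,0],8],[[3.4,0,-15],[0,0,0],8],[[4,0,-17],[0,0,0],8],[[4.4,0,-19],[0,0,0],8],[[5,0,-22],[0,0,0],8],[[5.7,0,-25],[0,0,0],8],[[6.6,0,-29],[0,0,0],8],[[7.5,0,-33],[0,0,0],8],[[8.4,0,-37],[0,0,0],8],[[9.3,0,-41],[0,0,0],8],[[10.5,0,-46],[0,0,0],8],[[11.6,0,-51],[0,0,0],8],[[12.7,0,-56],[0,0,0],8],[[13.7,0,-60],[0,0,0],8],[[14.5,0,-63],[0,0,0],8],[[14.5,0,-63],[0,0,0],8]]'
python3 - <<'E'
from m import *
for i in range(2):
  s=bot.camera("side"); print(bot.get_obs()["wrist_force"])
g=s["frame"][...,::-1]
for r in bot.cut_out(s,"ring"):
  b=r["box"];print(r["confidence"],b,atz(s,(b[0]+b[2])/2,(b[1]+b[3])/2,.01))
print(bot.get_obs()["ee_pos"])
cv2.imwrite("pics/f.png",cv2.resize(g[250:410,240:400],None,fx=3.5,fy=3.5,interpolation=cv2.INTER_CUBIC))
E
```

```text
time: 11.15
ee_pos: [0.6422, -0.1312, 0.0411]
tcp_rot: [-90.0, -0.2, -4.1]
wrist_force: [-0.3, 0.4, -1.0]
opening: 0.0144
[-0.4385 -0.23   -2.0075]
[ 0.7621  0.0773 -1.7874]
0.88 [311.6, 347.0, 342.2, 375.9] [0.6499 0.0781 0.01  ]
0.67 [410.7, 302.5, 439.6, 334.7] [0.4506 0.1144 0.01  ]
0.53 [229.0, 255.5, 270.5, 280.5] [ 0.6093 -0.204   0.01  ]
[ 0.6421 -0.1307  0.0412]
```

View pics/f.png

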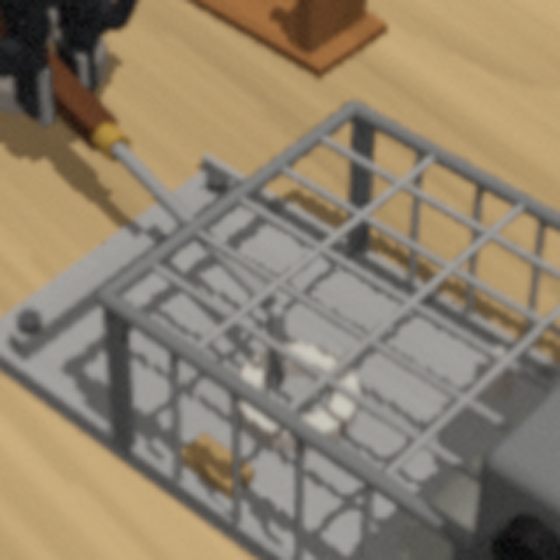

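```bash
python3 -m inch '[[[0.5,0,-2],[0,0,0],8],[[1.1,0,-5],[0,0,0],8],[[2.1,0,-9],[0,0,0],8],[[3.3,0,-14],[0,0,0],8],[[4.4,0,-19],[0,0,0],8],[[5.6,0,-24],[0,0,0],8],[[6.8,0,-29],[0,0,0],8],[[7.9,0,-34],[0,0,0],8],[[9.1,0,-39],[0,0,0],8],[[10.3,0,-44],[0,0,0],8],[[11.4,0,-49],[0,0,0],8],[[12.6,0,-54],[0,0,0],8],[[13.8,0,-59],[0,0,0],8],[[14.9,0,-64],[0,0,0],8],[[15.9,0,-68],[0,0,0],8],[[16.6,0,-71],[0,0,0],8],[[17.2,0,-74],[0,0,0],8],[[17.2,0,-74],[0,0,0],8],[[17.2,0,-74],[0,0,0],8]]'
python3 - <<'E'
from m import *
F=[]
for i in range(6):
  s=bot.camera("side"); F.append(bot.get_obs()["wrist_force"])
print(np.mean(F,0),np.std(F,0))
for r in bot.cut_out(s,"ring"):
  b=r["box"];print(r["confidence"],b,atz(s,(b[0]+b[2])/2,(b[1]+b[3])/2,.01))
c=bot.camera("top")
for r in bot.cut_out(c,"ring"):
  b=r["box"];print(r["confidence"],b,atz(c,(b[0]+b[2])/2,(b[1]+b[3])/2,.01))
E
```

```text
time: 13.2
ee_pos: [0.654, -0.2058, 0.0413]
tcp_rot: [-90.0, -0.3, -4.1]
wrist_force: [-0.4, 1.2, -2.3]
opening: 0.0146
[ 0.0732 -0.0844 -1.9503] [0.3924 0.6777 0.3269]
0.98 [228.4, 252.7, 271.7, 283.2] [ 0.6088 -0.2038  0.01  ]
0.84 [411.3, 302.0, 440.3, 334.2] [0.4487 0.1143 0.01  ]
0.64 [276.8, 327.9, 305.0, 357.0] [0.6691 0.0069 0.01  ]
0.65 [271.3, 158.9, 294.3, 187.9] [0.6688 0.0014 0.01  ]
```

```bash
python3 -m inch '[[[0.3,0,-1],[0,0,0],8],[[0.5,0,-2],[0,0,0],8],[[0.7,0,-3],[0,0,0],8],[[0.9,0,-4],[0,0,0],8],[[1.2,0,-5],[0,0,0],8],[[1.4,0,-6],[0,0,0],8],[[1.6,0,-7],[0,0,0],8],[[1.9,0,-8],[0,0,0],8],[[1.9,0,-8],[0,0,0],8]]'; python3 -m inch '[[[0.2,0,-1],[0,0,0],8],[[0.5,0,-2],[0,0,0],8],[[0.5,0,-2],[0,0,0],8]]'; python3 -m inch '[[[0.2,0,-1],[0,0,0],8],[[0.5,0,-2],[0,0,0],8],[[0.5,0,-2],[0,0,0],8]]'
```

```text
time: 14.55
ee_pos: [0.6553, -0.214, 0.0413]
tcp_rot: [-90.0, -0.2, -4.1]
wrist_force: [-0.5, -0.5, -0.8]
opening: 0.0143
time: 14.85
ee_pos: [0.6557, -0.2161, 0.0413]
tcp_rot: [-90.0, -0.2, -4.1]
wrist_force: [0.0, 0.2, -0.7]
opening: 0.0141
time: 15.15
ee_pos: [0.6561, -0.217, 0.0409]
tcp_rot: [-89.9, -0.2, -4.1]
wrist_force: [-0.3, 6.2, -1.9]
opening: 0.014
```

Run:
```python
from m import *
F=[]
for i in range(4):
  s=bot.camera("side"); F.append(bot.get_obs()["wrist_force"])
print(np.mean(F,0),bot.get_obs()["ee_pos"])
```

```text
[ 0.9026  6.1784 -3.687 ] [ 0.6561 -0.2171  0.041 ]
```

```bash
python3 -m inch '[[[0.2,0,-0.9],[0,0,0],8],[[0.2,0,-0.9],[0,0,0],8],[[0.2,0,-0.9],[0,0,0],8],[[0.2,0,-0.9],[0,0,0],8]]';  python3 - <<'E'
from m import *
F=[]
for i in range(20):
  s=bot.camera("side"); F.append(bot.get_obs()["wrist_force"])
print(np.mean(F,0),np.std(F,0),bot.get_obs()["ee_pos"],bot.get_obs()["time"])
for r in bot.cut_out(s,"ring"):
  b=r["box"];print(r["confidence"],b,atz(s,(b[0]+b[2])/2,(b[1]+b[3])/2,.01))
g=s["frame"][...,::-1];cv2.imwrite("pics/g.png",cv2.resize(g[230:390,200:360],None,fx=3.5,fy=3.5,interpolation=cv2.INTER_CUBIC))
E
```

```text
time: 15.75
ee_pos: [0.6563, -0.217, 0.0407]
tcp_rot: [-89.8, -0.2, -4.0]
wrist_force: [0.4, 4.9, -3.1]
opening: 0.0142
[ 0.9508  5.6476 -2.9798] [0.447  0.4719 0.4739] [ 0.6563 -0.217   0.0407] 16.75
0.96 [228.9, 251.0, 270.9, 280.3] [ 0.6049 -0.21    0.01  ]
0.79 [276.4, 327.4, 302.4, 352.6] [0.6676 0.0007 0.01  ]
0.56 [410.8, 300.7, 443.1, 332.6] [0.4443 0.1132 0.01  ]
```

View pics/g.png

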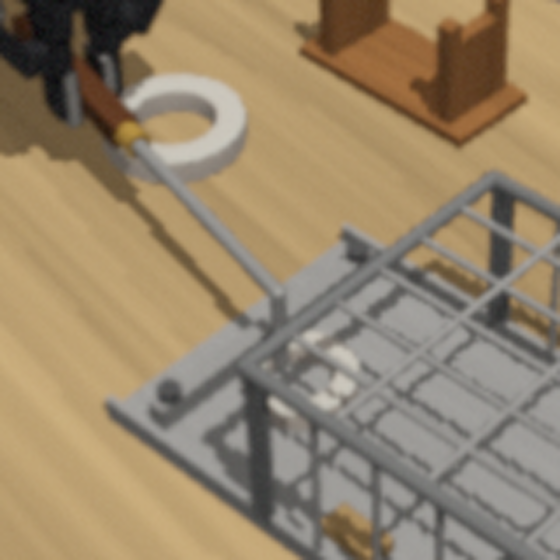

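The picture shows the rod's tip at about px (279,324), by the strip, and the ring centred about (290,338). That may be outside the ring's hole, so I check numerically before anything else.

Run:
```python
from m import *
c=bot.camera("top");s=bot.camera("side");o=bot.get_obs();print(o["wrist_force"],o["ee_pos"],o["time"])
for z in(.009,.015,.02,.025): print("tip@",z,atz(s,279.4,324.3,z))
for cc in(c,s):
 for r in bot.cut_out(cc,"ring"):
  b=r["box"];p=atz(cc,(b[0]+b[2])/2,(b[1]+b[3])/2,.01)
  if abs(p[0]-.667)<.03: print(r["confidence"],b,p)
def sub(cc,p,w,h,k,pts):
  u,v=proj(cc,p).astype(int);u0,v0=u-w//2,v-h//2
  im=cv2.resize(cc["frame"][v0:v0+h,u0:u0+w,::-1],None,fx=k,fy=k,interpolation=cv2.INTER_CUBIC)
  ov=im.copy()
  th=np.linspace(0,6.283,120)
  for (q,r,z,col) in pts:
    P=np.array([(proj(cc,[q[0]+r*np.cos(t),q[1]+r*np.sin(t),z])-[u0,v0])*k for t in th])
    cv2.polylines(ov,[P.astype(np.int32)],True,col,1)
  return np.hstack([im,ov])
tip=(.669,-.0235)
ring=(.667,-.0105)
P=[(ring,.029,.016,(0,255,0)),(ring,.017,.016,(0,255,0)),(tip,.004,.012,(0,0,255)),(tip,.004,.055,(255,0,255))]
cv2.imwrite("pics/i.png",np.vstack([sub(c,[.667,-.01,.01],64,45,6,P),sub(s,[.667,-.01,.01],64,45,6,P)]))
```

```text
[ 0.6889  5.2746 -2.4842] [ 0.6563 -0.2171  0.0407] 16.9
tip@ 0.009 [ 0.6575 -0.0413  0.009 ]
tip@ 0.015 [ 0.6609 -0.0362  0.015 ]
tip@ 0.02 [ 0.6638 -0.032   0.02  ]
tip@ 0.025 [ 0.6666 -0.0278  0.025 ]
0.69 [275.5, 157.2, 300.9, 187.2] [ 0.6715 -0.0107  0.01  ]
0.64 [277.2, 325.8, 301.5, 353.0] [ 0.6668 -0.0004  0.01  ]
```

View pics/i.png

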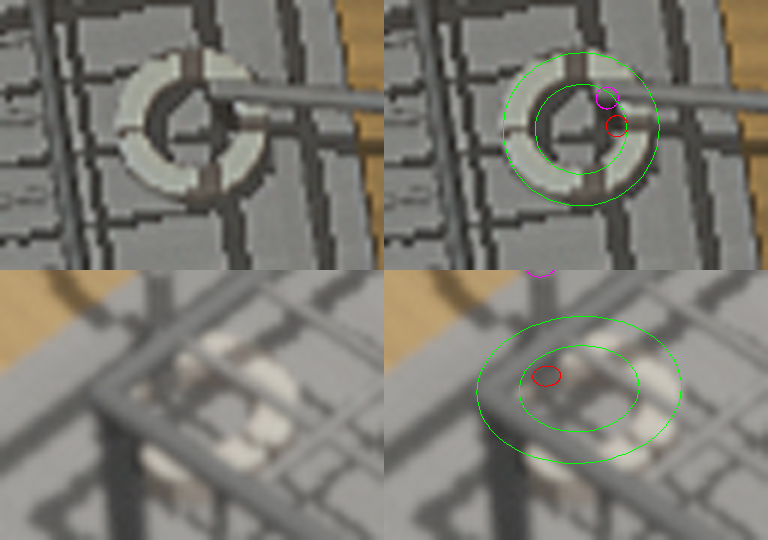

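The hook is in the ring: the top overlay shows the tip in the hole at its -x wall, with the ring at the strip. The pull stayed at about 5.6 N for over 1 s. Now I ease off, centre the tip and lift.

```bash
python3 -m inch '[[[-0.5,0,2],[0,0,0],8],[[-1,0,5],[0,0,0],8],[[-2,0,8],[0,0,0],8],[[-2.5,0,10],[0,0,0],8],[[-2.5,0,10],[0,0,0],8],[[-2.5,-3,10],[0,0,0],8],[[-2.5,-8,10],[0,0,0],8],[[-2.5,-16,10],[0,0,0],8],[[-2.5,-30,10],[0,0,0],8],[[-2.5,-60,10],[0,0,0],8],[[-2.5,-90,10],[0,0,0],8],[[-2.5,-115,10],[0,0,0],8],[[-2.5,-120,10],[0,0,0],8],[[-2.5,-120,10],[0,0,0],8]]';python3 - <<'E'
from m import *
c=bot.camera("top");s=bot.camera("side")
for cc in(c,s):
 for r in bot.cut_out(cc,"ring"):
  b=r["box"];p=atz(cc,(b[0]+b[2])/2,(b[1]+b[3])/2,.01)
  if abs(p[0]-.667)<.03: print(r["confidence"],b,p)
o=bot.get_obs()
T=R.from_euler('xyz',o["tcp_rot"],degrees=True);G=R.from_euler('xyz',[-90.1,-.2,8.6],degrees=True)
print(o["ee_pos"],o["tcp_rot"],T.inv().apply(np.array([.4662,-.1526,.160])-o["ee_pos"])*1000,(T.inv()*G).as_rotvec())
E
```

```text
time: 18.4
ee_pos: [0.6546, -0.2074, 0.162]
tcp_rot: [-89.9, -0.3, -4.0]
wrist_force: [0.2, -0.5, -2.5]
opening: 0.0144
0.74 [273.4, 158.3, 300.1, 186.7] [ 0.6708 -0.0075  0.01  ]
0.57 [280.0, 327.1, 299.8, 353.1] [0.6671 0.0015 0.01  ]
[ 0.6535 -0.207   0.1588] [-89.8093  -0.0598  -4.0369] [-190.6384   -1.2133   41.0752] [-0.0046 -0.2206 -0.0023]
```

```bash
python3 -m inch '[[[-20,0,0],[0,-0.03,0],8],[[-50,0,0],[0,-0.08,0],8],[[-85,0,5],[0,-0.13,0],8],[[-120,0,15],[0,-0.18,0],8],[[-150,0,25],[0,-0.22,0],8],[[-175,-1,36],[0,-0.22,0],8],[[-190,-1,41],[0,-0.22,0],8],[[-190.6,-1,41],[-0.003,-0.2206,-0.002],8],[[-190.6,-1,41],[-0.003,-0.2206,-0.002],8],[[-190.6,-1,41],[-0.003,-0.2206,-0.002],8]]';python3 - <<'E'
from m import *
c=bot.camera("top");s=bot.camera("side")
o=bot.get_obs();print(o["ee_pos"],o["tcp_rot"])
f=c["frame"][...,::-1];g=s["frame"][...,::-1]
cv2.imwrite("pics/j.png",np.hstack([cv2.resize(f[225:305,240:420],None,fx=2.2,fy=2.2,interpolation=cv2.INTER_CUBIC),cv2.resize(g[150:280,260:430],(397,176),interpolation=cv2.INTER_CUBIC)])) 
d=np.array([-.1475,.9891]);p=o["ee_pos"][:2]+.19*d
print(proj(s,[*p,.160-.0316]),proj(s,[*p,.160+.0174]),proj(c,[*p,.178]))
cv2.imwrite("pics/k.png",cv2.resize(g[150:290,260:430],None,fx=4,fy=4,interpolation=cv2.INTER_CUBIC))
E
```

```text
time: 19.6
ee_pos: [0.4668, -0.1529, 0.1593]
tcp_rot: [-90.0, -0.2, 8.6]
wrist_force: [0.1, 0.4, -2.1]
opening: 0.0143
[ 0.4667 -0.1529  0.1593] [-89.9917  -0.1639   8.5923]
[403.5696 242.1984] [406.2395 218.8817] [255.1953 272.3167]
```

View pics/k.png

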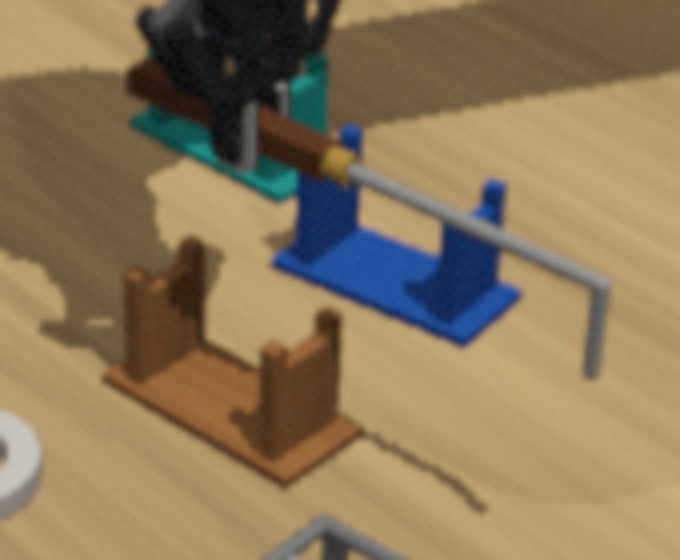

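```bash
python3 -m inch '[[[0,25,0],[0,0,0],8],[[0,60,0],[0,0,0],8],[[0,85,0],[0,0,0],8],[[0,96,0],[0,0,0],8],[[0,101,0],[0,0,0],8],[[0,103,0],[0,0,0],8],[[0,104.5,0],[0,0,0],8],[[0,105,0],[0,0,0],8],[[0,105,0],[0,0,0],8]]'
```

```text
time: 20.6
ee_pos: [0.4674, -0.153, 0.055]
tcp_rot: [-90.0, -0.2, 8.6]
wrist_force: [0.7, 0.4, -2.2]
opening: 0.0145
```

```bash
python3 -m inch '[[[0,0.8,0],[0,0,0],8],[[0,1.6,0],[0,0,0],8],[[0,2.2,0],[0,0,0],8],[[0,2.2,0],[0,0,0],8]]'
```

```text
time: 21.0
ee_pos: [0.4675, -0.153, 0.0529]
tcp_rot: [-90.0, -0.2, 8.6]
wrist_force: [-0.3, -0.3, -0.1]
opening: 0.014
```

The rod's weight has come off the wrist, so the handle is resting in the notches. Release.

```bash
python3 -m inch '[[[0,0,0],[0,0,0],18],[[0,0,0],[0,0,0],24],[[0,0,0],[0,0,0],35],[[0,0,0],[0,0,0],55],[[0,0,0],[0,0,0],75],[[0,0,0],[0,0,0],85],[[0,0,0],[0,0,0],85],[[0,-15,0],[0,0,0],85],[[0,-45,0],[0,0,0],85],[[0,-90,0],[0,0,0],85],[[0,-130,0],[0,0,0],85],[[-40,-150,0],[0,0,0],85],[[-90,-150,0],[0,0,0],85],[[-140,-150,0],[0,0,0],85],[[-150,-150,0],[0,0,0],85],[[-150,-150,0],[0,0,0],85]]' 30;python3 - <<'E'
from m import *
c=bot.camera("top");s=bot.camera("side")
for cc in(c,s):
 for k in("ring","hook","wedge","cone","jar"):
  for r in bot.cut_out(cc,k)[:4]: 
   b=r["box"];print(k,round(r["confidence"],2),np.round(b,1),atz(cc,(b[0]+b[2])/2,(b[1]+b[3])/2,.01)[:2])
f=c["frame"][...,::-1];g=s["frame"][...,::-1]
A=cv2.resize(f[130:290,220:420],(500,400),interpolation=cv2.INTER_CUBIC);B=cv2.resize(g[190:390,260:410],(300,400),interpolation=cv2.INTER_CUBIC)
cv2.imwrite("pics/l.png",np.hstack([A,B]))
E
```

```text
time: 22.6
ee_pos: [0.3177, -0.1758, 0.2039]
tcp_rot: [-90.1, -0.4, 8.5]
wrist_force: [0.3, 0.7, 0.8]
opening: 0.0851
ring 0.97 [361.9 183.6 396.5 218.8] [ 0.6043 -0.2138]
ring 0.96 [209.1 256.4 249.2 293.1] [0.4423 0.118 ]
ring 0.66 [275.8 155.7 298.8 186.1] [ 0.6745 -0.0087]
hook 0.73 [259.4 254.7 391.8 276.8] [ 0.461 -0.094]
jar 0.63 [457.2 207.5 498.5 243.8] [ 0.548  -0.4305]
ring 0.68 [226.6 250.2 271.  285.7] [ 0.6107 -0.2053]
ring 0.63 [410.2 300.9 440.8 335.5] [0.4493 0.1141]
ring 0.52 [277.5 326.5 301.6 352.9] [0.6669 0.0003]
hook 0.72 [293.1 211.4 406.9 290. ] [ 0.4187 -0.1196]
wedge 0.75 [289.6 371.7 309.8 395.3] [0.7124 0.0857]
wedge 0.22 [275.6 325.3 301.8 353.3] [ 0.6675 -0.0013]
jar 0.84 [207.4 168.3 232.4 219. ] [ 0.5055 -0.484 ]
```

View pics/l.png

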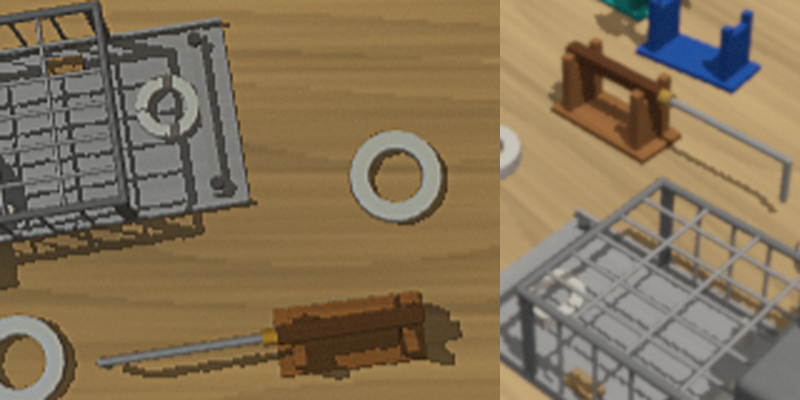

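The last view shows the rod in the brown rest's two notches, bent end as before, and the ring lying by the strip. Wedge and jar have not moved.

```bash
python3 -c "
from workcell import bot
print(bot.get_obs()['wrist_force']); print(bot.job_done())"
```

```text
[-0.29145873 -0.28258101 -0.4827321 ]
the job is handed in; nothing more can be done
None
```

The ring is out from under the guard and lies at the stop strip, and the rod is back in its rest. I handed the job in at about 23 s of the 64 s; no verdict was reported.

- **Drawing the ring out:** I gripped the rod by its handle, put the tip into the ring under the guard and drew the ring out. It came up against the strip at about 6.2 N. I eased the pull and held it for over 1 s at a mean of 5.6 N (wrist reading, noise about 0.5 N), slightly above the 5 N you asked for and below the 8 N limit.
- **Putting the rod back:** I lowered it until its weight came off the wrist, then released it. It lies in both notches with the bent end at the same end as before and hanging down, and its outline in both cameras is within about 2 px of the start.
- **Ring position:** The last top view puts its centre about 40 mm outside the guard's open end, within the required 30 to 62 mm.
- **Disagreement:** The side camera puts the ring about 9 mm nearer the guard, around 30 mm out, at the edge of the range. Guard bars hid part of the ring in that view, so I trusted the top view and the firm stop I felt.
- **Wedge and jar:** They measured where they were at the start.
- **Cone:** The networks did not find it in the last pictures, so it is unchecked; the rod worked well away from it.

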